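Feed an evidence sled under the inspection hood

ROBOT

A 6-joint arm with a two-finger parallel gripper is mounted at the origin on the work surface. World frame = base frame: x ahead of the robot, y to its left, z up, the work surface at z = 0. Lengths are in mm, angles in degrees, forces in N, time in s.
With the tool pointing down it reaches from about 300 to 875 mm from the base axis. Payload 4.2 kg.
Tool frame: the origin (TCP) lies at the very end of the fingers, on their centre line; the grasp point (between the pads) lies 19 mm behind it; z points along the fingers, y is the line along which they close (so a half turn about z gives the same grasp; the last joint's range is limited). The gripper opens to 85 mm and grips with 20 to 120 N. Pads are 22 mm wide; open, the fingers measure 114 mm over their backs; the gripper's body (76 mm by 85 mm) begins 54 mm behind the grasp point. The pads swing forward as they close: fully open they stand 13 mm farther back than shut.
Start: joints at [-68.583, 18.312, 89.639, -0, 72.044, -1.146], TCP at [220.632, -531.002, 231.338] pointing down, gripper open.
Joint ranges: [-177.97, 177.97], [-48.28, 115.42], [12.27, 149.76], [-77.06, 257.06], [2.81, 150.46], [-146.56, 146.56]. Speed limits (degrees/s): [147.25, 147.25, 180, 180, 180, 180].

INTERFACE

Orientations are given as [roll, pitch, yaw] about the fixed x, y, z axes, in that order (R = Rz(yaw) Ry(pitch) Rx(roll)).
In Python, from workcell import ctrl gives the robot as it stands. The module is installed in compiled form; this text tells all that it offers.
- The arm moves only by the tool servo_tool, never from a script. Its argument "moves" is a list of rows, each a list of 2 entries, a list of its own where there are three numbers: the shift along the tool's x, y, z in m, then the turn, a rotation vector about the tool's x, y, z in rad. A call has 1 to 10 rows; each row shifts and turns the commanded pose from where the row before left it, along the tool's axes as they then stand; what a row does not reach is not made up. A row lasts 1/12 s, in which the tool goes at most 41.7 mm and 7.16 degrees, less where a joint would pass 70% of its speed; a pose out of reach is approached as far as the arm can. A call is refused whole if a number of a shift passes 0.0417 or a number of a turn 0.125, either way. A call with a gripper value outside its range is refused whole. "fingers" is the opening, from 0 (shut) to 1 (fully open), set as the call begins (left out, the last holds). The fingers move at their own pace and stop on an object; "squeeze" is the grip in N (left out, the last holds). Time passes only in rows, so rows that do not move let the fingers close. It gives the time, the measured TCP pose, the force, the opening and the grip force at its end, in the units of the state.
- ctrl.get_state(): the state, without advancing time (a new reading comes with each control period).
- ctrl.get_image(name): name is "scene" or "top"; returns a dict with "image" (384x512x3 uint8, red, green, blue), "vertical_fov" (degrees; the focal length in pixels is half the picture's height over the tangent of half this angle, whatever the lens; pixels are square), "cx", "cy" (the principal point, pixels), "k1" (the pictures are not rectified: a ray, as slopes to the right and down, at radius r is drawn at 1 + k1 r^2 times it, then the intrinsics apply), "R" (3x3) and "t" (3): a world point X has camera coordinates R X + t. Camera axes: x right, y down, z forward; pixel columns grow to the right and rows downward; lengths in mm; the calibration is good to about 2 mm. A picture is of the moment at which its call begins. There is no depth.
- ctrl.sign_off(): hands the job in; it is judged then, once.
The state is a dict: "t": time; "joint_positions": joint angles; "qvel": joint speeds; "joint_efforts": joint torques, N m; "tcp_pos": TCP position; "orientation": TCP orientation; "contact_force": force on the tool from outside, world axes, zero at the start; "torque": the same for the moment, N m; "width": opening from 0.0 (shut) to 1.0 (fully open); "grasp_force": force on a finger pad.
Only numpy, scipy, OpenCV 4.12 (cv2) and the standard library are available. Lean on these libraries where they do the work, as an engineer would, in place of code of your own. Each camera call takes 0.05 s, during which the arm holds its last target. There are 200 camera calls.

TASK

Lay the orange utility knife lengthwise on the bed of the metal sled while the sled is still outside the hood. Then, by its red handle, slide the sled in under the amber roof, the handle running up the slot, and across into the end of the cross slot on the blue lamp's side, so that the knife lies under the lamp. Leave the sled standing flat there and do not disturb anything else on the table.

Things in the scene. Friction and masses are not known exactly. Their poses are not given: they have to be found in the camera images.
- knife_center (a point): Centre (half-way up) of the loose orange utility knife with a steel nose, lying on its side: 140 mm long along its own x (nose at +x), 30 mm wide along y, 24 mm high; about 0.11 kg. Grasp it across its width, from above.
- sled: Loose aluminium sled, a flat tray 130 mm (its x) by 210 mm (its y), floor 6 mm thick, 5 mm wide rim all round whose top is 14 mm above the table; about 0.45 kg. Origin: centre of its underside. Its +y end goes first into the hood; the red handle stands at its -y end.
- sled_post (a point): Grip point on the sled's red upright handle: 125 mm above the sled's underside, 83 mm to -y of the sled's origin. The handle is a 24 x 24 mm square post, sides along the sled's axes, top 145 mm above the sled's underside; it leaves about 60 mm to grip above the hood's roof.
- sled_bed (a point): Centre of the bed where the knife belongs, on the upper face of the sled's floor (6 mm above its underside, 18 mm to +y of its origin). The free bed is 120 mm (sled x) by 164 mm (sled y), covered with white paper.
- hood: Fixed hood on the table, no bottom (the sled slides on the table). White walls 6 mm thick at +x, -x and +y; open mouth at -y. 272 mm along x; along y from -133 (mouth) to +139 mm. Inside x from -130 to +130 mm, back wall's inner face at y = +133 mm. Amber roof 70 to 76 mm above the table. Origin: on the table.
- hood_junction (a point): Centre of the dark-edged T-shaped slot's junction, on the roof's upper face, at hood (0, -73) mm; axes as the hood's. Stem: 40 mm wide along y, from the open mouth (60 mm to -y of here) to here. Cross slot: 40 mm wide along x, from -65 to +65 mm of here. In either bay the handle's axis belongs at x = -45 or +45 mm, y = 0 from here.
- lamp: Blue round lamp head, 72 mm across and 62 mm high, fixed on the hood's roof at hood x = +45 or -45 mm (varies), y = +30 mm. Origin: centre of its underside; axes parallel to the hood's. It marks the bay to use: the handle belongs 103 mm to its -y side.
- cam: Black camera head, 66 x 48 mm, 62 mm high, fixed on the roof over the other bay (hood x opposite to the lamp's, y = +30 mm). Origin: centre of its underside.
- rule: Bystander: folded white and red rule, 160 x 34 x 16 mm, lying on the table. Origin: centre of its underside.
- compact: Bystander: black pocket camera, 100 x 30 x 60 mm high, standing. Origin: centre of its underside.
- can_a: Bystander: turquoise spray can, 52 mm across, 190 mm high. Origin: centre of its underside.
- can_b: Bystander: second turquoise spray can, 52 mm across, 190 mm high. Origin: centre of its underside.
- tent: Bystander: yellow tent-shaped evidence marker, 100 mm wide, about 122 mm high. Origin: centre of its underside.
Not all that is in view belongs to the job. Of the things that look like the part that bears knife_center, the larger one is meant. Leave any purple look-alike of the sled alone.

How it is judged:
By the outcome, as a careful person would: the job done as asked, in the order asked, and still so for the second after the job is handed in, with the robot touching nothing.
It also fails if it takes over 64 s, if anything falls off the work surface, if the arm or the gripper's body presses on something with over 40 N, if the wrist force passes 120 N, or if a joint passes its speed limit or range.

## Working session

There is one attempt and no reset: what is moved stays moved. The work goes in short steps, Python scripts to look and compute and a tool call to move; the robot and the scene stay as the last step left them, time stands still between calls to the robot, and variables do not carry over. Pictures are saved under pics/ and viewed, at most 10 in all, crops included, and the job is handed in when it is done.

Besides the shell and the picture viewer there is one more tool, called after "Call:" as a command line: name --argument value ..., lists and objects as JSON in quotes. servo_tool: Moves the arm, as the interface text tells. Its arguments: {"type":"object","properties":{"moves":{"type":"array","items":{"type":"array"}},"fingers":{"type":"number"},"squeeze":{"type":"number"}},"required":["moves"]}

```bash
mkdir -p pics; cat > h.py <<'E'
import numpy as np, cv2, pickle
from workcell import ctrl
def snap(n,tag):
    d=ctrl.get_image(n); pickle.dump(d,open(f'pics/{tag}.pkl','wb'))
    cv2.imwrite(f'pics/{tag}.png',d['image'][:,:,::-1]); return d
def load(tag): return pickle.load(open(f'pics/{tag}.pkl','rb'))
def KD(d):
    f=d['image'].shape[0]/2/np.tan(np.radians(d['vertical_fov']/2))
    return np.array([[f,0,d['cx']],[0,f,d['cy']],[0,0,1.]]),np.array([d['k1'],0,0,0.])
def ray(d,px):
    K,D=KD(d); R=np.array(d['R']);t=np.array(d['t'])
    p=cv2.undistortPoints(np.array(px,float).reshape(-1,1,2),K,D).reshape(-1,2)
    return -R.T@t, np.c_[p,np.ones(len(p))]@R
def onz(d,px,z):
    c,v=ray(d,px); return c+v*((z-c[2])/v[:,2:])
def proj(d,X):
    K,D=KD(d); return cv2.projectPoints(np.array(X,float).reshape(-1,1,3),cv2.Rodrigues(np.array(d['R'],float))[0],np.array(d['t'],float),K,D)[0].reshape(-1,2)
def tri(d1,p1,d2,p2):
    (a,u),(b,v)=ray(d1,p1),ray(d2,p2); out=[]
    for x,y in zip(u,v):
        s=np.linalg.lstsq(np.c_[x,-y],b-a,rcond=None)[0]; P,Q=a+x*s[0],b+y*s[1]
        out.append(np.r_[(P+Q)/2,np.linalg.norm(P-Q)])
    return np.array(out)
E
python3 - <<'E'
from h import *
np.set_printoptions(precision=3,suppress=True)
print(ctrl.get_state())
for n in('scene','top'):
    d=snap(n,n+'0'); print(n,{k:v for k,v in d.items() if k!='image'}, -np.array(d['R']).T@d['t'])
    cv2.imwrite(f'pics/{n}0b.png',cv2.resize(d['image'][:,:,::-1],(800,600),interpolation=cv2.INTER_CUBIC))
E
```

```text
{'t': 0.0, 'joint_positions': array([-68.58 ,  18.352,  89.706,   0.001,  72.043,  -1.147]), 'qvel': array([-0.048,  0.006, -0.004, -0.071, -0.012, -0.041]), 'joint_efforts': array([ -0.001, -41.553, -23.416,  -0.   ,   0.008,   0.   ]), 'tcp_pos': array([ 220.492, -530.541,  230.488]), 'orientation': array([-179.9  ,   -0.003,   22.567]), 'contact_force': array([ 0.342,  0.487, -0.31 ]), 'torque': array([-0.056, -0.024,  0.047]), 'grasp_force': 0.0, 'width': 0.997937640758567}
scene {'vertical_fov': 47.64259032913552, 'cx': 253.25560372777701, 'cy': 186.85238426324187, 'k1': -0.08109505972168005, 'R': array([[ 0.709,  0.705,  0.004],
       [ 0.537, -0.536, -0.651],
       [-0.457,  0.464, -0.759]]), 't': array([-359.242, -254.806, 1436.225])} [1048.206 -549.441  925.256]
top {'vertical_fov': 45.589650454234665, 'cx': 256.50127374398124, 'cy': 188.2327379939367, 'k1': 0.045053077600746415, 'R': array([[-0.023, -1.   , -0.002],
       [-0.987,  0.023, -0.161],
       [ 0.161, -0.002, -0.987]]), 't': array([ -47.281,  542.786, 1226.548])} [ 337.196  -57.976 1297.772]
```

View pics/scene0b.png

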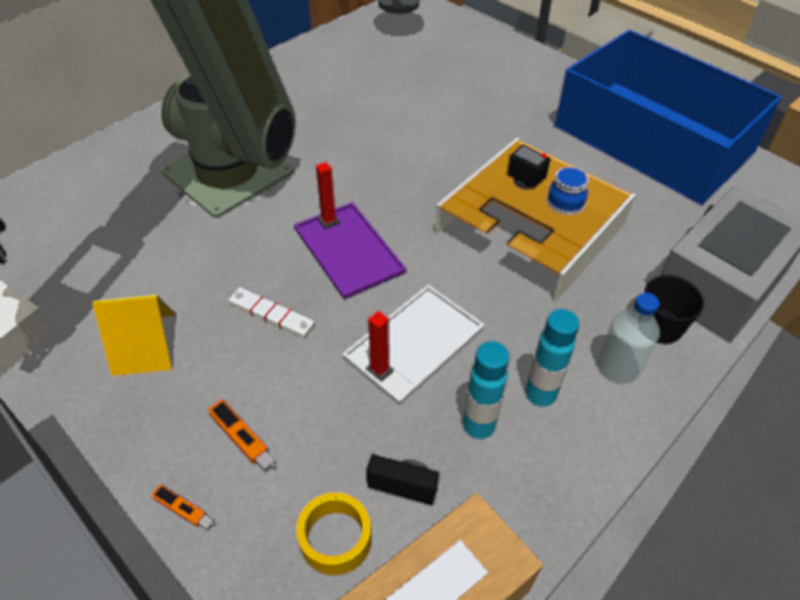

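View pics/top0b.png

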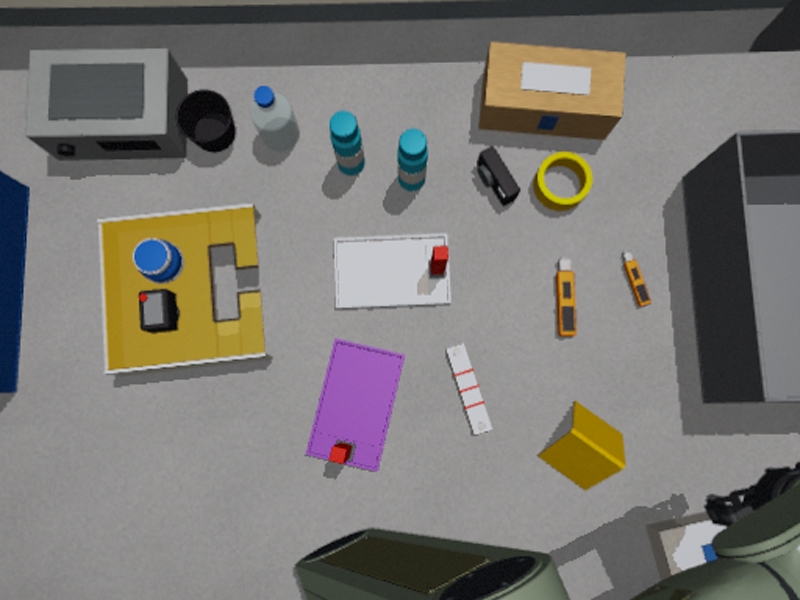

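Scene: sled at about (415,340) with its handle at its −y end, hood at (540,210), large knife at (240,435), and lamp on the +x side. The top view agrees: sled (392,272), hood (182,290), knife (567,297). Both are in 800-px picture coordinates.

```bash
cat > m.py <<'E'
from h import *
from scipy.optimize import least_squares
np.set_printoptions(precision=2,suppress=True)
T,S=load('top0'),load('scene0'); k=512/800
def rz(a): a=np.radians(a); return np.array([[np.cos(a),-np.sin(a),0],[np.sin(a),np.cos(a),0],[0,0,1]])
def place(p,M): return np.array(M,float)@rz(p[2]).T+[p[0],p[1],0]
def fit(M,obs,p0): # obs list of (cam,idx,px)
    f=lambda p: np.concatenate([(proj(c,place(p,M)[i])-px).ravel() for c,i,px in obs])
    r=least_squares(f,p0,loss='soft_l1'); return r.x,np.round(f(r.x),1)
E
python3 - <<'E'
from m import *
sl=np.array([[65,105,14],[65,-105,14],[-65,-105,14],[-65,105,14]])
hd=np.array([[136,139,76],[136,-133,76],[-136,-133,76],[-136,139,76]])
a=np.array
st=(a([[334,237],[449,234],[450,303],[336,309]])+.5)*k-.5; ss=(a([[484,325],[400,402],[345,354],[429,286]])+.5)*k-.5
ht=(a([[98,220],[253,206],[266,355],[106,372]])+.5)*k-.5; hs=(a([[634,194],[558,277],[437,208],[518,139]])+.5)*k-.5
print(tri(T,st,S,ss)); print(tri(T,ht,S,hs))
print(fit(sl,[(T,range(4),st),(S,range(4),ss)],[500,0,0])); print(fit(hd,[(T,range(4),ht),(S,range(4),hs)],[500,300,0]))
# knife masks
for n,d,roi in(('T',T,(350,160,375,225)),('S',S,(125,250,180,302))):
    im=d['image']; hsv=cv2.cvtColor(im,cv2.COLOR_RGB2HSV); x0,y0,x1,y1=roi
    m=cv2.inRange(hsv,(5,150,100),(22,255,255)); mm=m*0; mm[y0:y1,x0:x1]=m[y0:y1,x0:x1]
    r=cv2.minAreaRect(cv2.findNonZero(mm)); b=cv2.boxPoints(r); print(n,r,onz(d,b,24)[:,:2])
def crop(d,c,w=64,h=48): 
    x,y=int(c[0]),int(c[1]); return cv2.resize(d['image'][y-h:y+h,x-w:x+w,::-1],(400,300),interpolation=cv2.INTER_CUBIC)
cv2.imwrite('pics/mont1.png',np.vstack([np.hstack([crop(T,(116,186)),crop(T,(251,174))]),np.hstack([crop(S,(343,139)),crop(S,(265,220))])]))
E
```

```text
[[ 656.65   61.23   14.51    0.46]
 [ 659.63 -148.96   12.14    6.16]
 [ 530.58 -146.72   10.37    5.47]
 [ 525.13   61.48    7.76    5.87]]
[[681.88 468.66  74.23   1.48]
 [702.44 198.57  65.57   3.41]
 [438.31 175.56  67.04   2.05]
 [416.75 445.3   72.51   4.1 ]]
(array([593.49, -43.98,   0.77]), array([-0.3, -0.1, -1.1, -0.9,  0.4, -0.5, -0.5, -1.6,  0.2,  0.1, -0.9,
       -0.3, -2.2, -0.1, -0.8, -0.7]))
(array([560.87, 316.56,   4.87]), array([ 0.3, -1.3,  0.8, -2.5,  0.2,  0.1, -0.5,  0.6,  0.3,  0.4,  2.3,
       -1.2, -1.3, -2. , -1.6, -0.9]))
T ((362.1871643066406, 193.9921875), (40.38162612915039, 10.282743453979492), 87.61405944824219) [[ 578.78 -343.31]
 [ 579.31 -372.31]
 [ 464.68 -369.84]
 [ 464.12 -341.26]]
S ((151.5734405517578, 274.7022705078125), (44.170169830322266, 13.133832931518555), 48.23970031738281) [[ 468.69 -372.89]
 [ 465.23 -341.52]
 [ 585.29 -345.67]
 [ 586.99 -375.3 ]]
```

View pics/mont1.png

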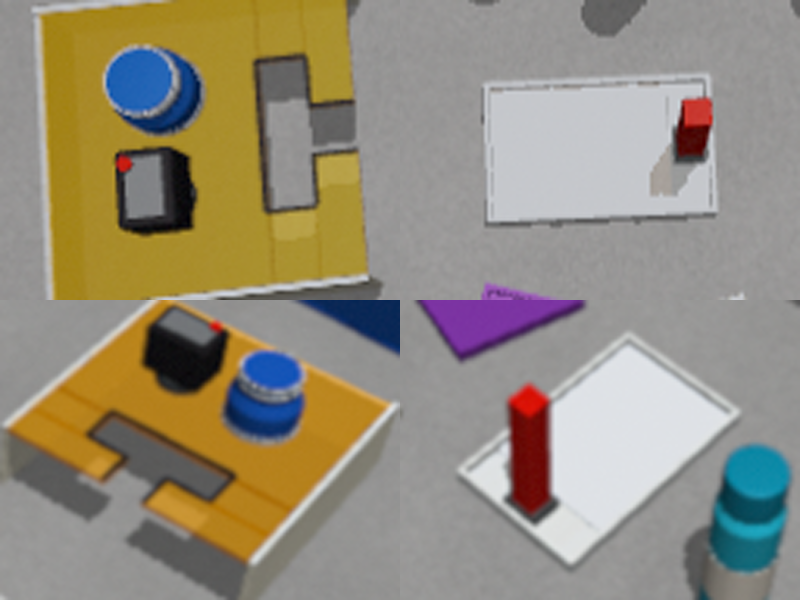

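```bash
cat > fit1.py <<'E'
from m import *
a=np.array
def c(o,p): return (a(p,float)+.5)/3.125-.5+a(o)
hd=a([[136,139,76],[136,-133,76],[-136,-133,76],[-136,139,76],[65,-53,76],[65,-93,76],[-65,-93,76],[-65,-53,76]])
ht=c((52,138),[[35,10],[368,280],[256,60],[305,55],[317,207],[268,212]]); it=[0,2,4,5,6,7]
hs=c((279,91),[[397,102],[250,262],[3,128],[235,175],[213,200],[88,133],[113,112]]); is_=[0,1,2,4,5,6,7]
sl=a([[65,105,14],[65,-105,14],[-65,-105,14],[-65,105,14],[0,-83,145]])
st=c((187,126),[[85,82],[310,76],[316,213],[88,223],[297,112]]); ss=c((201,172),[[340,111],[172,266],[60,170],[229,33],[129,99]])
print('tri slot',tri(T,ht[2:],S,hs[3:])); print('tri sled',tri(T,st,S,ss))
for p in(0,1,2):
    o=[[(T,it,ht),(S,is_,hs)],[(T,it,ht)],[(S,is_,hs)]][p]; print('hood',*fit(hd,o,[560,316,5]))
    o=[[(T,range(5),st),(S,range(5),ss)],[(T,range(5),st)],[(S,range(5),ss)]][p]; print('sled',*fit(sl,o,[590,-44,0]))
E
python3 fit1.py
```

```text
tri slot [[631.4  274.02  77.32   1.71]
 [635.91 232.52  77.56   4.57]
 [501.56 220.45  77.69   4.66]
 [498.1  262.33  75.39   3.3 ]]
tri sled [[ 655.46   60.79   16.37    1.85]
 [ 658.39 -146.29    9.5     3.6 ]
 [ 529.65 -147.23   11.58    3.69]
 [ 525.51   60.44   11.89    3.91]
 [ 593.95 -126.04  144.2     1.35]]
hood [559.52 319.66   5.31] [-1.5 -0.7  0.  -0.   0.3  0.7 -0.7  0.7 -0.7 -1.2  0.  -1.   0.2  0.
  1.4  0.5 -1.  -1.1 -1.3  0.2 -1.7 -0.1 -0.2  0.8 -0.4  0.5]
sled [592.57 -43.22   1.  ] [-0.9 -0.1 -0.2 -1.1  0.3 -0.4 -0.7 -0.6 -0.1 -0.2  0.2  0.2 -0.6 -0.4
 -1.4 -0.  -0.5 -0.4 -0.3 -0.1]
hood [558.83 318.53   5.17] [-1.  -0.6  0.3  0.4  0.8  1.  -0.2  1.  -0.4 -0.8  0.4 -0.7]
sled [591.27 -44.04   0.78] [-0.5  0.2  0.2 -0.5  0.5  0.2 -0.5 -0.3  0.2  0.4]
hood [559.98 321.36   5.43] [ 0.6 -0.2  2.   0.3 -0.5 -1.2 -0.7 -0.  -1.1 -0.3  0.3  0.7  0.1  0.3]
sled [593.72 -42.53   1.14] [ 0.6  0.2  0.  -0.3 -0.9  0.2 -0.2 -0.3  0.3  0. ]
```

```bash
python3 - <<'E'
from m import *
def crop(d,c,w=32,h=48): 
    x,y=int(c[0]),int(c[1]); return cv2.resize(d['image'][y-h:y+h,x-w:x+w,::-1],(400,600),interpolation=cv2.INTER_CUBIC)
cv2.imwrite('pics/mont2.png',np.hstack([crop(T,(362,188)),crop(S,(155,278))]))
for n,z in (('can',190),): print(onz(T,(np.array([[412,140],[345,122]])+.5)*k-.5,z)[:,:2])
E
```

```text
[[771.59 -83.55]
 [804.88  24.98]]
```

View pics/mont2.png

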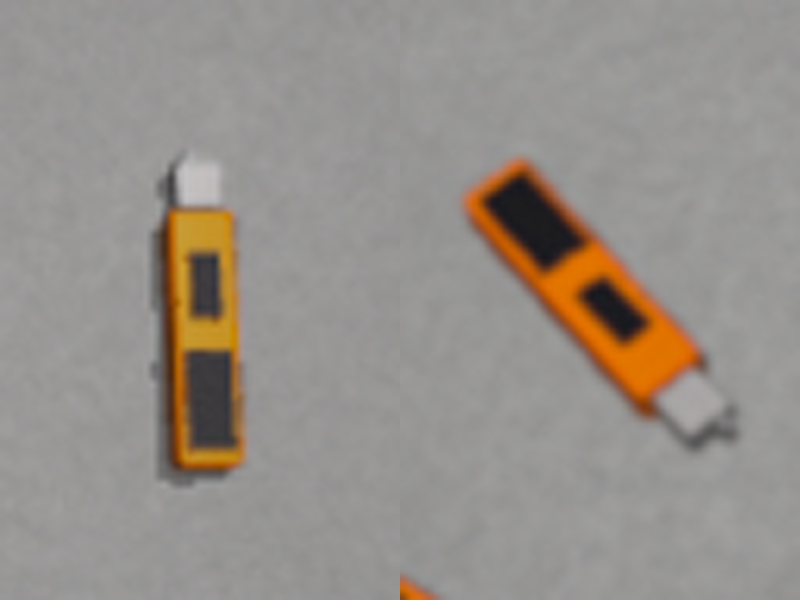

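```bash
python3 - <<'E'
from m import *
a=np.array
def c(o,p): return (a(p,float)+.5)/6.25-.5+a(o)
t=c((330,140),[[176,212],[234,210],[243,463],[183,464],[196,153]]); s=c((123,230),[[302,357],[252,402],[70,193],[123,160],[335,425]])
P=tri(T,t,S,s); print(P); print(onz(T,t,24),onz(S,s,24))
L=115
for L in (110,115,120):
    kn=a([[-70+L,15,24],[-70+L,-15,24],[-70,-15,24],[-70,15,24]])
    print(L,*fit(kn,[(T,range(4),t[:4]),(S,range(4),s[:4])],[535,-357,-2]))
E
```

```text
[[ 581.83 -346.81   20.75    3.84]
 [ 582.67 -372.11   20.69    6.02]
 [ 466.43 -368.4    25.43    4.44]
 [ 466.6  -343.41   21.34    2.8 ]
 [ 610.14 -356.4    19.33    7.14]]
[[ 580.21 -347.72   24.  ]
 [ 580.49 -373.9    24.  ]
 [ 465.48 -370.71   24.  ]
 [ 465.63 -344.04   24.  ]
 [ 607.27 -358.35   24.  ]] [[ 584.63 -345.97   24.  ]
 [ 586.14 -370.31   24.  ]
 [ 466.86 -366.3    24.  ]
 [ 469.15 -342.88   24.  ]
 [ 614.47 -354.49   24.  ]]
110 [ 540.15 -358.38   -1.63] [-1.1 -0.1  0.2  0.3  0.1 -1.5 -1.1 -1.8 -0.6 -1.5 -3.2 -0.7 -1.   2.
  0.9 -0. ]
115 [ 536.96 -358.23   -1.81] [-1.1 -0.7  0.2 -0.3  0.1 -0.4 -1.1 -0.6 -0.2 -1.  -2.8 -0.1 -1.7  1.1
  0.2 -0.9]
120 [ 534.68 -357.93   -1.85] [-1.2 -1.7  0.1 -1.3  0.   0.4 -1.2  0.2  0.6 -0.2 -2.   0.6 -2.1  0.4
 -0.2 -1.5]
```

Call:
servo_tool --moves '[[[0,0,0],[0,0,0.1063]],[[0,0,0],[0,0,0.1063]],[[0,0,0],[0,0,0.1063]],[[0,0,0],[0,0,0.1063]],[[0.026,-0.0152,0],[0,0,0]],[[0.026,-0.0152,0],[0,0,0]],[[0.026,-0.0152,0],[0,0,0]],[[0.026,-0.0152,0],[0,0,0]],[[0.026,-0.0152,0],[0,0,0]],[[0.026,-0.0152,0],[0,0,0]]]' --fingers 0.7 --squeeze 40

```text
t: 0.93
tcp_pos: [380.4, -443.7, 230.9]
orientation: [-180.0, 0.0, -1.8]
contact_force: [0.6, 0.3, -0.5]
width: 0.701
grasp_force: 0.0
```

Call:
servo_tool --moves '[[[0.026,-0.0152,0],[0,0,0]],[[0.026,-0.0152,0],[0,0,0]],[[0.026,-0.0152,0],[0,0,0]],[[0.026,-0.0152,0],[0,0,0]],[[0.026,-0.0152,0],[0,0,0]],[[0.025,-0.0151,0],[0,0,0]],[[0,0,0.035],[0,0,0]],[[0,0,0.035],[0,0,0]],[[0,0,0.035],[0,0,0]],[[0,0,0],[0,0,0]]]'

```text
t: 1.77
tcp_pos: [533.2, -355.3, 118.5]
orientation: [-179.5, 0.8, -1.8]
contact_force: [-1.3, 0.8, -0.9]
width: 0.694
grasp_force: 0.0
```

Call:
servo_tool --moves '[[[0,0,0.02],[0,0,0]],[[0,0,0.02],[0,0,0]],[[0,0,0],[0,0,0]],[[0,0,0],[0,0,0]],[[0,0,0],[0,0,0]]]'

```text
t: 2.18
tcp_pos: [538.1, -359.4, 88.4]
orientation: [179.9, -0.1, -1.8]
contact_force: [0.5, 0.3, -0.8]
width: 0.703
grasp_force: 0.0
```

```bash
python3 - <<'E'
from m import *
s=ctrl.get_state(); print(s['tcp_pos'],s['orientation'])
d=snap('scene','s1'); e=snap('top','t1')
def crop(d,c,w=40,h=60): 
    x,y=int(c[0]),int(c[1]); return cv2.resize(d['image'][y-h:y+h,x-w:x+w,::-1],(400,600),interpolation=cv2.INTER_CUBIC)
cv2.imwrite('pics/mont3.png',np.hstack([crop(d,(155,262)),crop(e,(362,200))]))
E
```

```text
[ 538.13 -359.37   88.36] [179.9   -0.14  -1.81]
```

View pics/mont3.png

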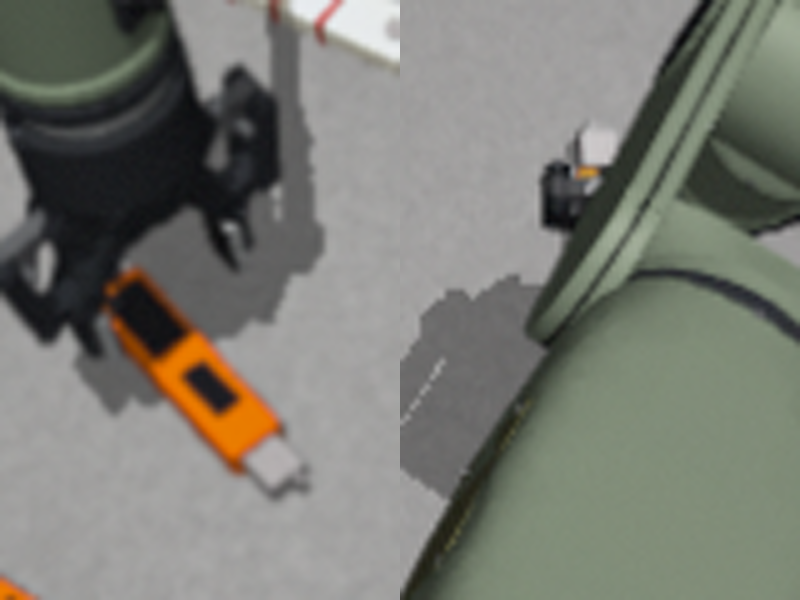

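The gripper straddles the knife: fingertips at about (95,350) and (235,265), knife from (125,285) to (300,485) in the left crop. It is well centred, so I go down.

Call:
servo_tool --moves '[[[-0.001,-0.0005,0.025],[0,0,0]],[[0,0,0.025],[0,0,0]],[[0,0,0.015],[0,0,0]],[[0,0,0.01],[0,0,0]],[[0,0,0.004],[0,0,0]],[[0,0,0.003],[0,0,0]],[[0,0,0],[0,0,0]],[[0,0,0],[0,0,0]]]'

```text
t: 2.95
tcp_pos: [536.9, -358.5, 5.4]
orientation: [179.9, -0.1, -1.8]
contact_force: [-0.9, 0.4, 0.7]
width: 0.696
grasp_force: 0.0
```

Call:
servo_tool --moves '[[[0,0,0],[0,0,0]],[[0,0,0],[0,0,0]],[[0,0,0],[0,0,0]],[[0,0,0],[0,0,0]],[[0,0,0],[0,0,0]],[[0,0,0],[0,0,0]],[[0,0,0],[0,0,0]],[[0,0,0],[0,0,0]]]' --fingers 0 --squeeze 40

```text
t: 3.62
tcp_pos: [536.8, -358.4, 5.3]
orientation: [179.9, -0.1, -1.8]
contact_force: [-0.2, -0.6, 5.7]
width: 0.342
grasp_force: 41.4
```

Call:
servo_tool --moves '[[[0,0,-0.01],[0,0,0]],[[0,0,-0.02],[0,0,0]],[[0,0,-0.028],[0,0,0]],[[0,0,-0.028],[0,0,0]],[[0,0,-0.028],[0,0,0]],[[0,0,-0.028],[0,0,0]],[[0,0,-0.028],[0,0,0]],[[0,0,-0.02],[0,0,0]],[[0,0,-0.01],[0,0,0]],[[0,0,0],[0,0,0]]]'

```text
t: 4.45
tcp_pos: [537.0, -358.5, 206.9]
orientation: [179.9, -0.2, -1.8]
contact_force: [1.2, 0.8, -2.1]
width: 0.343
grasp_force: 40.7
```

Call:
servo_tool --moves '[[[0.0019,-0.014,0],[0,0,0]],[[0.0037,-0.0279,0],[0,0,0]],[[0.0037,-0.0279,0],[0,0,0]],[[0.0037,-0.0279,0],[0,0,0]],[[0.0037,-0.0279,0],[0,0,0]],[[0.0037,-0.0279,0],[0,0,0]],[[0.0037,-0.0279,0],[0,0,0]],[[0.0037,-0.0279,0],[0,0,0]],[[0.0037,-0.0279,0],[0,0,0]],[[0.0037,-0.0279,0],[0,0,0]]]'

```text
t: 5.28
tcp_pos: [578.2, -91.6, 201.8]
orientation: [-179.9, 0.3, -1.8]
contact_force: [0.4, 0.7, -1.4]
width: 0.344
grasp_force: 40.7
```

Call:
servo_tool --moves '[[[0.0037,-0.0279,0],[0,0,0]],[[0.0037,-0.0279,0],[0,0,0]],[[0.0019,-0.014,0],[0,0,0]],[[0,0,0],[0,0,-0.06]],[[0,0,0],[0,0,-0.12]],[[0,0,0],[0,0,-0.12]],[[0,0,0],[0,0,-0.12]],[[0,0,0],[0,0,-0.12]],[[0,0,0],[0,0,-0.12]],[[0,0,0],[0,0,-0.12]]]'

```text
t: 6.12
tcp_pos: [589.9, -24.4, 202.3]
orientation: [-179.8, 0.2, 43.2]
contact_force: [0.1, -0.2, -0.8]
width: 0.336
grasp_force: 40.6
```

Call:
servo_tool --moves '[[[0,0,0],[0,0,-0.12]],[[0,0,0],[0,0,-0.12]],[[0,0,0],[0,0,-0.12]],[[0,0,0],[0,0,-0.12]],[[0,0,0],[0,0,-0.12]],[[0,0,0],[0,0,-0.12]],[[0,0,0],[0,0,-0.12]],[[0,0,0],[0,0,0]],[[0,0,0],[0,0,0]],[[0,0,0],[0,0,0]]]'

```text
t: 6.95
tcp_pos: [590.7, -24.6, 203.4]
orientation: [-179.9, -0.0, 90.9]
contact_force: [-0.8, 0.2, -1.8]
width: 0.339
grasp_force: 40.6
```

Call:
servo_tool --moves '[[[-0.0006,0.0015,0.01],[0,0,0]],[[0,0,0.025],[0,0,0]],[[0,0,0.025],[0,0,0]],[[0,0,0.025],[0,0,0]],[[0,0,0.025],[0,0,0]],[[0,0,0.025],[0,0,0]],[[0,0,0.02],[0,0,0]],[[0,0,0.015],[0,0,0]],[[0,0,0.007],[0,0,0]],[[0,0,0],[0,0,0]]]'

```text
t: 7.78
tcp_pos: [591.2, -25.2, 25.0]
orientation: [-179.7, -0.0, 91.0]
contact_force: [-0.8, 0.6, -0.9]
width: 0.343
grasp_force: 40.6
```

Call:
servo_tool --moves '[[[0,0,0.006],[0,0,0]],[[0,0,0.005],[0,0,0]],[[0,0,0.003],[0,0,0]],[[0,0,0],[0,0,0]],[[0,0,0],[0,0,0]],[[0,0,0],[0,0,0]]]'

```text
t: 8.28
tcp_pos: [593.1, -25.3, 13.8]
orientation: [179.9, 0.0, 91.0]
contact_force: [1.1, 0.6, -0.6]
width: 0.343
grasp_force: 40.6
```

Call:
servo_tool --moves '[[[0,0,0.001],[0,0,0]],[[0,0,0.001],[0,0,0]],[[0,0,0],[0,0,0]],[[0,0,0],[0,0,0]]]'

```text
t: 8.62
tcp_pos: [592.8, -25.3, 11.4]
orientation: [180.0, 0.0, 91.0]
contact_force: [-0.9, -0.6, -0.9]
width: 0.343
grasp_force: 40.7
```

Call:
servo_tool --moves '[[[0,0,0.0003],[0,0,0]],[[0,0,0],[0,0,0]],[[0,0,0],[0,0,0]],[[0,0,0],[0,0,0]],[[0,0,0],[0,0,0]]]' --fingers 0.65

```text
t: 9.03
tcp_pos: [592.8, -25.3, 11.1]
orientation: [180.0, 0.0, 91.0]
contact_force: [0.1, -0.0, -0.9]
width: 0.654
grasp_force: 0.0
```

Call:
servo_tool --moves '[[[0,0,-0.01],[0,0,0]],[[0,0,-0.025],[0,0,0]],[[0,0,-0.025],[0,0,0]],[[0,0,-0.025],[0,0,0]],[[0,0,-0.025],[0,0,0]],[[0,0,-0.025],[0,0,0]],[[0,0,-0.025],[0,0,0]],[[0,0,-0.02],[0,0,0]],[[0,0,0],[0,0,0]],[[0,0,0],[0,0,0]]]'

```text
t: 9.87
tcp_pos: [593.2, -25.3, 192.7]
orientation: [179.8, 0.0, 91.0]
contact_force: [-0.5, 0.6, -0.8]
width: 0.65
grasp_force: 0.0
```

Call:
servo_tool --moves '[[[-0.02,0,0],[0,0,0]],[[-0.03,0,0],[0,0,0]],[[-0.03,0,0],[0,0,0]],[[-0.02,0,0],[0,0,0]],[[0,0,0],[0,0,0]],[[0,0,0],[0,0,0]]]'

```text
t: 10.37
tcp_pos: [593.6, -125.8, 189.4]
orientation: [-179.8, -0.1, 90.9]
contact_force: [0.6, 0.6, 0.2]
width: 0.653
grasp_force: 0.0
```

```bash
python3 - <<'E'
from m import *
s=ctrl.get_state(); print(s['tcp_pos'],s['orientation'])
d=snap('scene','s2'); e=snap('top','t2')
def crop(d,c,w=48,h=72): 
    x,y=int(c[0]),int(c[1]); return cv2.resize(d['image'][y-h:y+h,x-w:x+w,::-1],(400,600),interpolation=cv2.INTER_CUBIC)
cv2.imwrite('pics/mont4.png',np.hstack([crop(d,(265,205)),crop(e,(251,180))]))
E
```

```text
[ 593.57 -125.84  189.45] [-179.83   -0.06   90.9 ]
```

View pics/mont4.png

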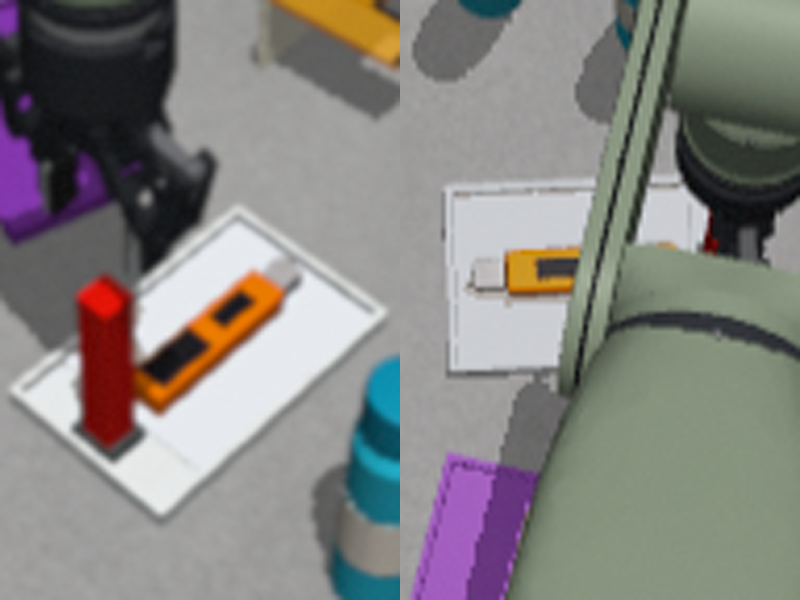

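The knife lies lengthwise on the bed, from (150,395) to (295,270) in the left crop, clear of the rim and the post. The post, top at (105,295), is below the gripper. Descending on the handle.

Call:
servo_tool --moves '[[[-0.0003,0.0003,0.015],[0,0,-0.0015]],[[0,0,0.025],[0,0,0]],[[0,0,0.022],[0,0,0]],[[0,0,0.014],[0,0,0]],[[0,0,0.007],[0,0,0]],[[0,0,0],[0,0,0]],[[0,0,0],[0,0,0]]]'

```text
t: 11.05
tcp_pos: [595.1, -124.9, 108.2]
orientation: [180.0, 0.0, 91.2]
contact_force: [0.4, 0.1, 0.6]
width: 0.653
grasp_force: 0.0
```

Call:
servo_tool --moves '[[[0,0,0],[0,0,0]],[[0,0,0],[0,0,0]],[[0,0,0],[0,0,0]],[[0,0,0],[0,0,0]],[[0,0,0],[0,0,0]],[[0,0,0],[0,0,0]],[[0,0,0],[0,0,0]],[[0,0,0],[0,0,0]]]' --fingers 0 --squeeze 50

```text
t: 11.72
tcp_pos: [595.1, -125.6, 109.1]
orientation: [179.9, 0.0, 91.1]
contact_force: [-1.4, 1.2, 5.7]
width: 0.277
grasp_force: 54.0
```

```bash
python3 - <<'E'
from m import *
s=ctrl.get_state(); print(s['tcp_pos'],s['orientation'],s['contact_force'],s['torque'],s['width'])
E
```

```text
[ 595.14 -125.59  109.1 ] [179.92   0.02  91.12] [-1.4   1.16  5.66] [0.11 0.09 0.21] 0.27734535549129924
```

Call:
servo_tool --moves '[[[0,0,0],[0,0,-0.0073]],[[0,0,0],[0,0,-0.0132]],[[0,0,0],[0,0,-0.0132]],[[0,0,0],[0,0,-0.0132]],[[0,0,0],[0,0,-0.0132]],[[0,0,0],[0,0,-0.0132]],[[0.004,0.0003,0],[0,0,0]],[[0.008,0.0005,0],[0,0,0]],[[0.01,0.0005,0],[0,0,0]],[[0.01,0.0005,0],[0,0,0]]]'

```text
t: 12.55
tcp_pos: [594.9, -95.7, 109.1]
orientation: [179.8, 0.3, 95.3]
contact_force: [0.3, -7.3, 4.9]
width: 0.272
grasp_force: 54.1
```

Call:
servo_tool --moves '[[[0.01,0.0005,0],[0,0,0]],[[0.01,0.0005,0],[0,0,0]],[[0.01,0.0005,0],[0,0,0]],[[0.01,0.0005,0],[0,0,0]],[[0.01,0.0005,0],[0,0,0]],[[0.01,0.0005,0],[0,0,0]],[[0.008,0.0004,0],[0,0,0]],[[0.0056,0.0002,0],[0,0,0]],[[0.003,0.0002,0],[0,0,0]],[[0,0,0],[0,0,0]]]'

```text
t: 13.38
tcp_pos: [591.5, -18.1, 109.1]
orientation: [179.8, 0.2, 95.4]
contact_force: [0.9, -4.3, 6.7]
width: 0.272
grasp_force: 54.2
```

```bash
python3 - <<'E'
from m import *
s=ctrl.get_state(); print(s['tcp_pos'],s['orientation'],s['contact_force'],s['torque'])
d=snap('scene','s3'); e=snap('top','t3')
def crop(d,c,w=64,h=96): 
    x,y=int(c[0]),int(c[1]); return cv2.resize(d['image'][y-h:y+h,x-w:x+w,::-1],(400,600),interpolation=cv2.INTER_CUBIC)
cv2.imwrite('pics/mont5.png',np.hstack([crop(d,(310,170)),crop(e,(190,180))]))
E
```

```text
[591.48 -18.05 109.15] [179.84   0.17  95.39] [ 0.91 -4.34  6.69] [-0.34 -0.06  0.09]
```

View pics/mont5.png

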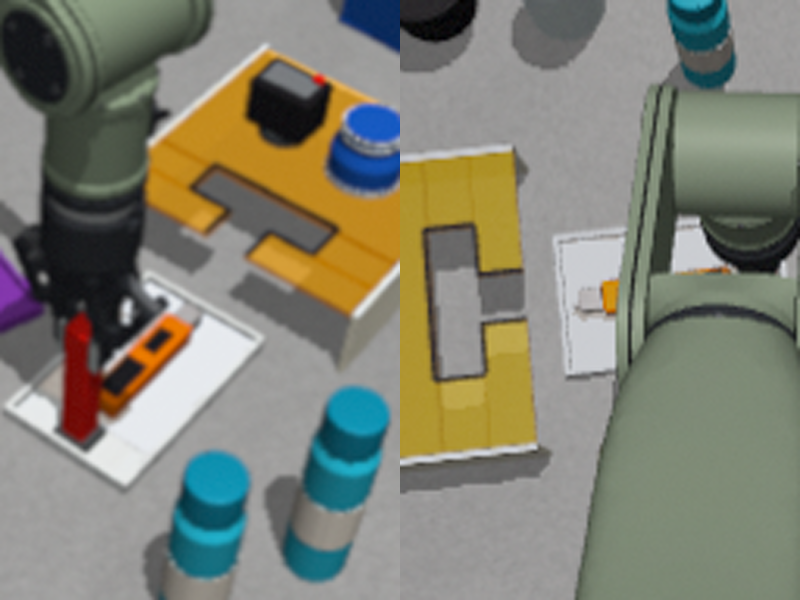

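The sled stands in front of the mouth, knife still on the bed, with its sides parallel to the hood. Sliding in, stopping before the handle reaches the slot.

Call:
servo_tool --moves '[[[0.004,0,0],[0,0,0]],[[0.008,-0.0001,0],[0,0,0]],[[0.01,-0.0001,0],[0,0,0]],[[0.01,-0.0001,0],[0,0,0]],[[0.01,-0.0001,0],[0,0,0]],[[0.01,-0.0001,0],[0,0,0]],[[0.01,-0.0001,0],[0,0,0]],[[0.01,0,0],[0,0,0]],[[0.01,0,0],[0,0,0]],[[0.01,0,0],[0,0,0]]]'

```text
t: 14.32
tcp_pos: [582.5, 72.9, 109.1]
orientation: [179.8, 0.2, 95.4]
contact_force: [-0.3, -8.2, 6.5]
width: 0.273
grasp_force: 54.3
```

Call:
servo_tool --moves '[[[0.01,0,0],[0,0,0]],[[0.01,0,0],[0,0,0]],[[0.01,0,0],[0,0,0]],[[0.01,0,0],[0,0,0]],[[0.01,0,0],[0,0,0]],[[0.01,0,0],[0,0,0]],[[0.01,0,0],[0,0,0]],[[0.01,0,0],[0,0,0]],[[0.005,0,0],[0,0,0]],[[0.003,0,0],[0,0,0]]]'

```text
t: 15.15
tcp_pos: [574.3, 160.7, 109.1]
orientation: [179.8, 0.2, 95.4]
contact_force: [0.5, -9.0, 6.5]
width: 0.275
grasp_force: 54.4
```

```bash
cat > st.py <<'E'
from m import *
s=ctrl.get_state(); p=s['tcp_pos']; print(p,s['orientation'],s['contact_force'],s['torque'],s['width'])
print('hood xy',(p-[559.5,319.6,0])@rz(5.3))
E
python3 st.py
```

```text
[574.27 160.75 109.11] [179.85   0.22  95.41] [ 0.47 -8.98  6.51] [-0.98 -0.12  0.02] 0.27545231536793335
hood xy [   0.04 -159.54  109.11]
```

Call:
servo_tool --moves '[[[0.006,0,0],[0,0,0]],[[0.008,0,0],[0,0,0]],[[0.01,0,0],[0,0,0]],[[0.01,0,0],[0,0,0]],[[0.01,0,0],[0,0,0]],[[0.01,0,0],[0,0,0]],[[0.01,0,0],[0,0,0]],[[0.01,0,0],[0,0,0]],[[0.007,0,0],[0,0,0]],[[0.004,0,0],[0,0,0]]]'

```text
t: 15.98
tcp_pos: [566.4, 245.4, 109.2]
orientation: [179.9, 0.2, 95.4]
contact_force: [0.2, -9.4, 8.0]
width: 0.274
grasp_force: 54.4
```

Call:
servo_tool --moves '[[[0,0,0],[0,0,0]],[[0,0,0],[0,0,0]],[[0,0,0],[0,0,0]]]'

```text
t: 16.23
tcp_pos: [566.3, 246.0, 109.1]
orientation: [179.9, 0.1, 95.4]
contact_force: [0.8, -3.3, 6.0]
width: 0.275
grasp_force: 54.3
```

```bash
python3 st.py; python3 - <<'E'
from m import *
d=snap('scene','s4'); e=snap('top','t4')
def crop(d,c,w=48,h=72): 
    x,y=int(c[0]),int(c[1]); return cv2.resize(d['image'][y-h:y+h,x-w:x+w,::-1],(400,600),interpolation=cv2.INTER_CUBIC)
cv2.imwrite('pics/mont6.png',np.hstack([crop(d,(345,145)),crop(e,(145,190))]))
E
```

```text
[566.31 246.03 109.15] [179.85   0.09  95.37] [ 0.85 -3.25  6.05] [-0.43 -0.05  0.04] 0.274730528677595
hood xy [ -0.01 -73.89 109.15]
```

View pics/mont6.png

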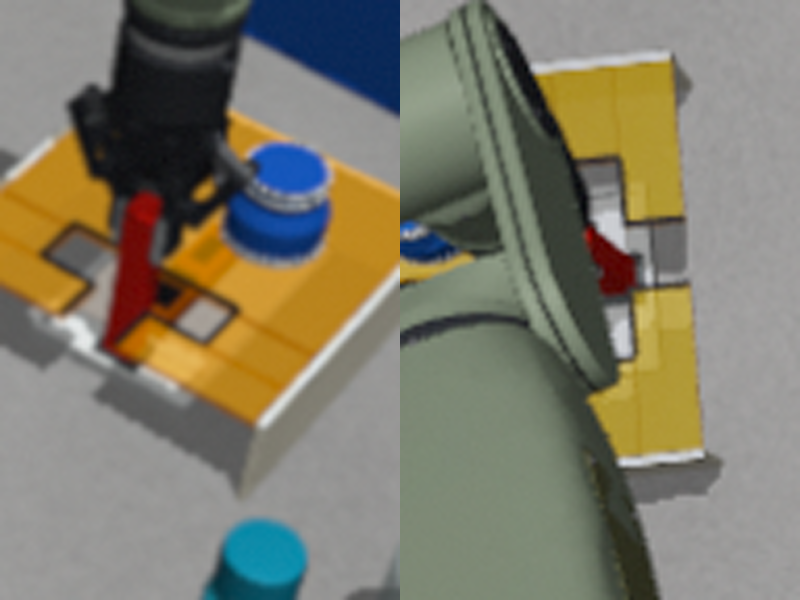

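The handle stands upright in the junction, base at about (115,345) and top at (148,200) in the left crop. Both arms of the cross slot are free, and the lamp is on the right (+x). Sliding across.

Call:
servo_tool --moves '[[[0.0009,0.003,0],[0,0,0]],[[0,0.006,0],[0,0,0]],[[0,0.008,0],[0,0,0]],[[0,0.008,0],[0,0,0]],[[0,0.008,0],[0,0,0]],[[0,0.006,0],[0,0,0]],[[0,0.004,0],[0,0,0]],[[0,0.002,0],[0,0,0]],[[0,0,0],[0,0,0]],[[0,0,0],[0,0,0]]]'

```text
t: 17.17
tcp_pos: [606.3, 252.1, 109.8]
orientation: [-179.6, -0.0, 95.4]
contact_force: [-11.9, -0.9, 14.9]
width: 0.277
grasp_force: 55.5
```

```bash
python3 st.py
```

```text
[606.32 252.11 109.78] [-179.58   -0.01   95.36] [-11.89  -0.87  14.93] [-0.04  2.    0.21] 0.27661223553757086
hood xy [ 40.39 -71.52 109.78]
```

Call:
servo_tool --moves '[[[0,0,0],[0,0,0]],[[0,0,0],[0,0,0]],[[0,0,0],[0,0,0]]]'

```text
t: 17.42
tcp_pos: [606.3, 252.1, 109.8]
orientation: [-179.6, -0.0, 95.4]
contact_force: [-11.3, -0.5, 15.4]
width: 0.276
grasp_force: 55.5
```

```bash
python3 st.py;  python3 - <<'E'
from m import *
d=snap('scene','s5'); e=snap('top','t5')
def crop(d,c,w=40,h=60): 
    x,y=int(c[0]),int(c[1]); return cv2.resize(d['image'][y-h:y+h,x-w:x+w,::-1],(400,600),interpolation=cv2.INTER_CUBIC)
cv2.imwrite('pics/mont7.png',np.hstack([crop(d,(345,145)),crop(e,(145,190))]))
E
```

```text
[606.29 252.08 109.78] [-179.59   -0.01   95.36] [-11.35  -0.48  15.43] [-0.06  1.97  0.25] 0.27632441002636615
hood xy [ 40.35 -71.56 109.78]
```

View pics/mont7.png

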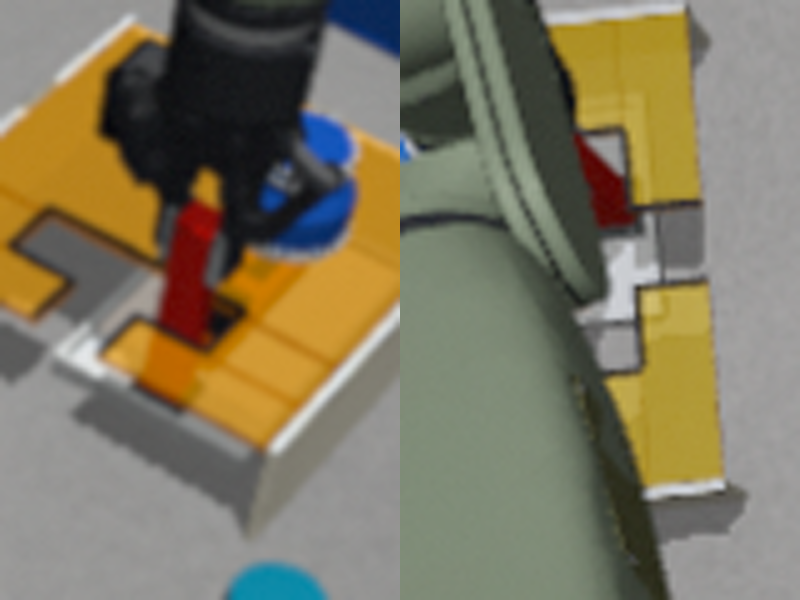

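The handle is in the right arm of the slot, base at (190,340), with a gap still to its right. Nothing blocks it: the 15 N downward press adds drag, so I ease the press.

Call:
servo_tool --moves '[[[0,0,-0.0007],[0,0,0]],[[0,0,-0.0007],[0,0,0]],[[0,0,0],[0,0,0]],[[0,0,0],[0,0,0]]]'

```text
t: 17.85
tcp_pos: [606.8, 252.0, 109.8]
orientation: [-179.6, 0.0, 95.4]
contact_force: [-7.9, 0.5, 8.1]
width: 0.278
grasp_force: 54.4
```

```bash
python3 st.py
```

```text
[606.81 252.02 109.76] [-179.61    0.01   95.38] [-7.9   0.5   8.09] [0.08 1.48 0.31] 0.2779553506751708
hood xy [ 40.86 -71.66 109.76]
```

Call:
servo_tool --moves '[[[0,0,-0.0006],[0,0,0]],[[-0.0005,0.001,0],[0,0,0]],[[-0.0005,0.001,0],[0,0,0]],[[0,0.001,0],[0,0,0]],[[0,0,0],[0,0,0]],[[0,0,0],[0,0,0]]]'

```text
t: 18.35
tcp_pos: [611.4, 251.1, 109.6]
orientation: [-179.8, 0.0, 95.4]
contact_force: [-5.0, 1.8, 3.2]
width: 0.273
grasp_force: 53.8
```

```bash
python3 st.py
```

```text
[611.38 251.14 109.6 ] [-179.77    0.03   95.36] [-5.04  1.83  3.21] [0.08 0.9  0.34] 0.27271625127696286
hood xy [ 45.34 -72.96 109.6 ]
```

Call:
servo_tool --moves '[[[0,-0.0008,0],[0,0,0]],[[0,-0.0008,0],[0,0,0]],[[0,0,0],[0,0,0]],[[0,0,0],[0,0,0]]]'

```text
t: 18.68
tcp_pos: [611.2, 251.1, 109.4]
orientation: [-179.9, 0.0, 95.3]
contact_force: [-1.6, 1.0, -0.5]
width: 0.276
grasp_force: 53.2
```

```bash
python3 st.py
```

```text
[611.16 251.07 109.41] [-179.95    0.02   95.32] [-1.56  1.03 -0.53] [0.1  0.42 0.2 ] 0.27593140834069957
hood xy [ 45.11 -73.01 109.41]
```

Forces are near zero. Releasing and lifting straight up, then moving away toward −y.

Call:
servo_tool --moves '[[[0,0,0],[0,0,0]],[[0,0,0],[0,0,0]],[[0,0,0],[0,0,0]],[[0,0,0],[0,0,0]],[[0,0,0],[0,0,0]]]' --fingers 0.6

```text
t: 19.1
tcp_pos: [611.9, 251.0, 110.2]
orientation: [180.0, 0.0, 95.3]
contact_force: [-0.3, -0.0, 0.2]
width: 0.597
grasp_force: 0.0
```

Call:
servo_tool --moves '[[[0,0,-0.006],[0,0,0]],[[0,0,-0.015],[0,0,0]],[[0,0,-0.025],[0,0,0]],[[0,0,-0.025],[0,0,0]],[[0,0,-0.025],[0,0,0]],[[0,0,-0.025],[0,0,0]],[[0,0,-0.02],[0,0,0]],[[0,0,-0.01],[0,0,0]],[[0,0,0],[0,0,0]],[[0,0,0],[0,0,0]]]'

```text
t: 19.93
tcp_pos: [611.3, 251.0, 260.8]
orientation: [180.0, 0.0, 95.3]
contact_force: [-0.4, 0.2, 0.1]
width: 0.601
grasp_force: 0.0
```

Call:
servo_tool --moves '[[[-0.02,0,0],[0,0,0]],[[-0.035,0,0],[0,0,0]],[[-0.035,0,0],[0,0,0]],[[-0.035,0,0],[0,0,0]],[[-0.035,0,0],[0,0,0]],[[-0.035,0,0],[0,0,0]],[[-0.035,0,0],[0,0,0]],[[-0.035,0,0],[0,0,0]],[[-0.02,0,0],[0,0,0]],[[0,0,0],[0,0,0]]]'

```text
t: 20.77
tcp_pos: [637.1, -37.0, 258.4]
orientation: [-179.8, 0.1, 95.0]
contact_force: [0.1, 0.7, -0.0]
width: 0.603
grasp_force: 0.0
```

```bash
python3 - <<'E'
from m import *
d=snap('scene','s6'); e=snap('top','t6')
def crop(d,c,w=48,h=72): 
    x,y=int(c[0]),int(c[1]); return cv2.resize(d['image'][y-h:y+h,x-w:x+w,::-1],(400,600),interpolation=cv2.INTER_CUBIC)
cv2.imwrite('pics/mont8.png',np.hstack([crop(d,(345,145)),crop(e,(130,190))]))
# predicted post top centre vs seen
X=place([559.5,319.6,5.3],[[45,-73,145]]); print((proj(d,X)-[297,73]+.5)*400/96,(proj(e,X)-[82,118]+.5)*400/96+[400,0])
for n,im,c in(('s',d,proj(d,X)[0]),('t',e,proj(e,X)[0])):
    h=cv2.cvtColor(im['image'],cv2.COLOR_RGB2HSV); x,y=map(int,c); m=cv2.inRange(h,(0,180,170),(6,255,255)); q=m*0; q[y-8:y+9,x-8:x+9]=m[y-8:y+9,x-8:x+9]
    p=cv2.findNonZero(q).reshape(-1,2).mean(0); print(n,'hood xy',(onz(im,p,145)[0]-[559.5,319.6,0])@rz(5.3))
E
```

```text
[[209.61 235.58]] [[623.27 169.29]]
s hood xy [ 46.18 -76.77 145.  ]
t hood xy [ 42.72 -75.   145.  ]
```

View pics/mont8.png

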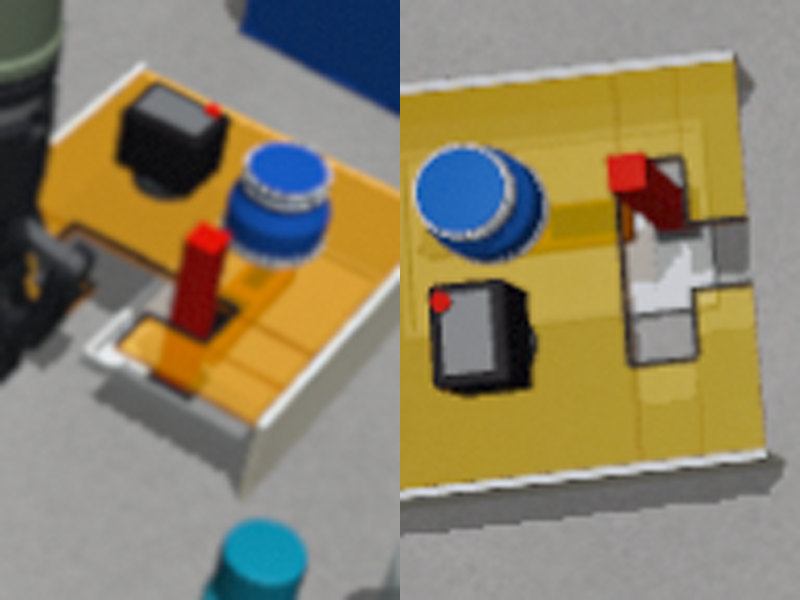

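The final views show the handle upright in the lamp-side bay, its top at (208,240) left and (629,173) right. The sled's edges run parallel to the hood, and the knife shows through the amber roof, running to under the lamp. Handing in.

```bash
python3 -c "
from workcell import ctrl
print(ctrl.sign_off())"
```

```text
the job is handed in; nothing more can be done
None
```

The knife was laid lengthwise on the sled outside the hood, and the sled was slid in by its handle to the lamp-side bay. The last pictures show the handle within about 4 mm of its place and the knife under the lamp; the job was handed in at about 21 s of the 64 s allowed.

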